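Close the board test fixture with its top plate

ROBOT

A 6-joint arm with a two-finger parallel gripper is mounted at the origin on a cart in front of the work surface, level with it; the furniture and walls round the work are solid. World frame = base frame: x ahead of the robot, y to its left, z up, the work surface at z = 0. Lengths are in mm, angles in rad, forces in N, time in s.
With the tool pointing down it reaches from about 250 to 775 mm from the base axis. Payload 4 kg.
Tool frame: the origin (TCP) lies between the finger pads; the fingertips stand 17 mm ahead of it and the grasp point (between the pads) lies 2 mm behind it; z points along the fingers, y is the line along which they close (so a half turn about z gives the same grasp; the last joint's range is limited). The gripper opens to 94 mm and grips with 3 to 60 N. Pads are 16 mm wide; open, the fingers measure 119 mm over their backs; the gripper's body (75 mm by 177 mm) begins 78 mm behind the grasp point.
Start: joints at [1.124, 0.087, 1.371, -0, 1.684, -0.103], TCP at [185.397, 517.829, 222.506] pointing down, gripper open.
Joint ranges: [-3.1, 3.1], [-0.76, 2.03], [0.27, 2.55], [-1.08, 4.22], [0.17, 2.65], [-2.57, 2.57]. Speed limits (rad/s): [2.79, 2.79, 3.14, 3.14, 3.14, 3.14].

INTERFACE

Orientations are given as a unit quaternion [w, x, y, z].
In Python, from cell import arm, imaging gives the robot as it stands. The module is installed in compiled form; this text tells all that it offers.
- The arm moves only by the tool drive_tool, never from a script. Its argument "increments" is a list of rows, each an object with "translation": the shift along the tool's x, y, z in m, a list of three; "turn": the turn about the tool's z in degrees. In form: [{"translation": [dx, dy, dz], "turn": turn}, ...]. A call has exactly 5 rows; each row is the pose to reach, as a shift and turn from the pose commanded when the call began, along the tool's axes at that moment; what a row does not reach only later rows make up. A row lasts 1/10 s, in which the tool goes at most 50 mm and 8.59 degrees, less where a joint would pass 70% of its speed; a pose out of reach is approached as far as the arm can. A call with a gripper value outside its range is refused whole. "jaw" is the opening, from -1 (shut) to 1 (fully open), set as the call begins (left out, the last holds). The fingers move at their own pace and stop on an object; the grip force is fixed at half the most. Time passes only in rows, so rows that repeat a pose let the fingers close, or fill a call up. It gives the time, the measured TCP pose, the force, the opening and the grip force at its end, in the units of the state.
- arm.read_state(): the state, without advancing time (a new reading comes with each control period).
- imaging.read_camera(name): name is "scene" or "side" or "wrist"; returns a dict with "pixels" (384x512x3 uint8, red, green, blue), "intrinsics" (3x3 intrinsics, pixels), "extrinsics" (4x4, takes a point from world to camera coordinates). Camera axes: x right, y down, z forward; pixel columns grow to the right and rows downward; lengths in mm; the calibration is good to about 2 mm. A picture is of the moment at which its call begins. There is no depth.
- arm.finish_job(): hands the job in; it is judged then, once.
The state is a dict: "time_s": time; "joint_positions": joint angles; "dq": joint speeds; "joint_efforts": joint torques, N m; "position": TCP position; "ee_rot": TCP orientation; "force": force on the tool from outside, world axes, zero at the start; "wrist_torque": the same for the moment, N m; "gripper_width": finger opening in mm; "grip_force": force on a finger pad.
Only numpy, scipy, OpenCV 4.12 (cv2) and the standard library are available. Lean on these libraries where they do the work, as an engineer would, in place of code of your own. Each camera call takes 0.05 s, during which the arm holds its last target. There are 200 camera calls.

TASK

A circuit board lies in the small test fixture on the desk. Of the two loose plates, take by its handle the one whose two holes fit the fixture's guide pins, and lower it gently onto the two pins, keeping it level, until it sits flush on the collars of both pins; then let go. Do not drop it, and leave the other plate where it lies.

Things in the scene. Friction and masses are not known exactly. Their poses are not given: they have to be found in the camera images.
- fixture: Fixed test fixture with a green circuit board in it: aluminium base 130 x 230 mm (x, y), top face 14 mm above the desk. Two upright guide pins at y = +80 and -80 mm (x = 0): dark collar 28 mm across up to z = 48 mm, then a pin 12 mm across up to z = 80, tapering to 4 mm at its tip at z = 90. Origin: centre of the underside, at desk height; z up, y along the line of the pins.
- long_plate: Loose plate that fits the fixture, the longer one, 0.27 to 0.45 kg: aluminium, 70 x 200 x 10 mm (x, y, z), through holes 19 mm across at y = +80 and -80 mm; under it a black pad 60 x 100 x 8 mm, on which it lies. Origin: centre of the pad's underside; z up, y along the plate; upper face at z = 18. Both ends alike: it fits either way round. Seated, its origin is 40 mm straight above the fixture's.
- long_plate_handle (a point): Middle of the long plate's black handle bar, 48 mm above the plate's origin and straight over it. The bar runs along the plate's y: 16 mm thick (x), 76 mm long (y), 24 mm high, 18 mm clear above the plate on two round posts 12 mm across at y = +26 and -26 mm.
- short_plate: Loose plate of another fixture, the shorter one, which does not fit: 70 x 150 x 10 mm (x, y, z), same make and same handle bar, its holes only 110 mm apart. Origin: centre of its pad's underside; z up, y along the plate.

How it is judged:
By the outcome, as a careful person would: the job done as asked, in the order asked, and still so for the second after the job is handed in, with the robot touching nothing.
It also fails if it takes over 38 s, if anything falls off the work surface, if the arm or the gripper's body presses on something with over 40 N, if the wrist force passes 120 N, or if a joint passes its speed limit or range.

## Working session

There is one attempt and no reset: what is moved stays moved. The work goes in short steps, Python scripts to look and compute and a tool call to move; the robot and the scene stay as the last step left them, time stands still between calls to the robot, and variables do not carry over. Pictures are saved under pics/ and viewed, at most 13 in all, crops included, and the job is handed in when it is done.

Besides the shell and the picture viewer there is one more tool, called after ">>>" as name(argument=value, ...) on one line, values as JSON. drive_tool: Moves the arm, as the interface text tells. Its arguments: {"type":"object","properties":{"increments":{"type":"array","items":{"type":"object","properties":{"translation":{"type":"array","items":{"type":"number"}},"turn":{"type":"number"}}}},"jaw":{"type":"number"}},"required":["increments"]}

```bash
mkdir -p pics; python3 - <<'E'
from cell import arm, imaging
import cv2,numpy as np,pickle
s=arm.read_state();print({k:np.round(v,3) for k,v in s.items()})
ims=[]
d={}
for n in ["scene","side","wrist"]:
    c=imaging.read_camera(n);d[n]=c;print(n,np.round(c["intrinsics"],1).tolist(),np.round(c["extrinsics"],3).tolist())
    cv2.imwrite(f"pics/{n}0.png",c["pixels"][...,::-1])
pickle.dump(d,open("d0.pkl","wb"))
E
```

```text
{'time_s': np.float64(0.0), 'joint_positions': array([ 1.124,  0.088,  1.372, -0.   ,  1.684, -0.103]), 'dq': array([-0.001,  0.001, -0.002, -0.   , -0.001,  0.001]), 'joint_efforts': array([ 0.0000e+00, -3.4017e+01, -3.0243e+01,  7.2000e-02,  3.3000e-02,
       -0.0000e+00]), 'position': array([185.172, 517.347, 221.32 ]), 'ee_rot': array([-0.   ,  0.171,  0.985, -0.001]), 'force': array([ 0.128, -0.266, -0.102]), 'wrist_torque': array([-0.005,  0.015,  0.043]), 'grip_force': np.float64(0.0), 'gripper_width': np.float64(93.963)}
scene [[368.1, 0.0, 258.2], [0.0, 368.1, 190.7], [0.0, 0.0, 1.0]] [[0.745, -0.667, 0.009, -359.762], [-0.269, -0.312, -0.911, 181.386], [0.611, 0.676, -0.412, 855.244], [0.0, 0.0, 0.0, 1.0]]
side [[414.3, 0.0, 255.4], [0.0, 414.3, 195.8], [0.0, 0.0, 1.0]] [[-1.0, -0.017, -0.021, 500.22], [0.01, 0.45, -0.893, 65.656], [0.025, -0.893, -0.45, 1084.598], [0.0, 0.0, 0.0, 1.0]]
wrist [[314.0, 0.0, 262.0], [0.0, 314.0, 194.3], [0.0, 0.0, 1.0]] [[0.338, 0.941, -0.002, -548.633], [0.903, -0.323, 0.284, -31.215], [0.267, -0.098, -0.959, 391.881], [0.0, 0.0, 0.0, 1.0]]
```

View pics/scene0.png

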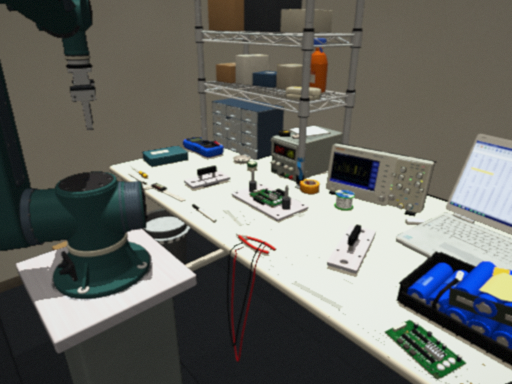

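View pics/side0.png

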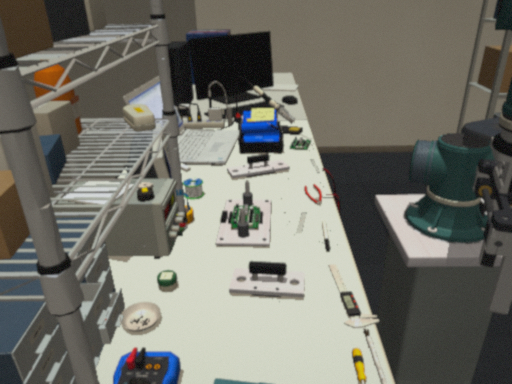

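The scene picture shows one plate at (207,180), the fixture at (268,200) and the other plate at (352,248). The side picture shows them at (267,282), (245,222) and (258,169).

```bash
cat > h.py <<'E'
import numpy as np
def ray(c,uv,z):
    K,T=c["intrinsics"],c["extrinsics"];R,t=T[:3,:3],T[:3,3]
    o=-R.T@t; d=R.T@np.linalg.inv(K)@np.array([uv[0],uv[1],1.]);return o+d*(z-o[2])/d[2]
def proj(c,p):
    q=c["extrinsics"][:3,:3]@np.asarray(p,float)+c["extrinsics"][:3,3];q=c["intrinsics"]@q;return q[:2]/q[2]
E
python3 - <<'E'
import pickle,cv2,numpy as np
d=pickle.load(open("d0.pkl","rb"))
def crop(n,x,y,w,h,s):
    return cv2.resize(d[n]["pixels"][y:y+h,x:x+w,::-1],(w*s,h*s),interpolation=cv2.INTER_CUBIC)
a=crop("side",205,145,110,160,4)[:600]
b=cv2.resize(a[:0],(1,1)) if 0 else crop("scene",180,155,90,75,4)
e=crop("scene",310,215,90,65,4)
can=np.zeros((600,800,3),np.uint8);can[:600,:440]=a[:600];can[:300,440:800]=b;can[310:570,440:800]=e
cv2.imwrite("pics/crop.png",can)
E
```

```text
(no output)
```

View pics/crop.png

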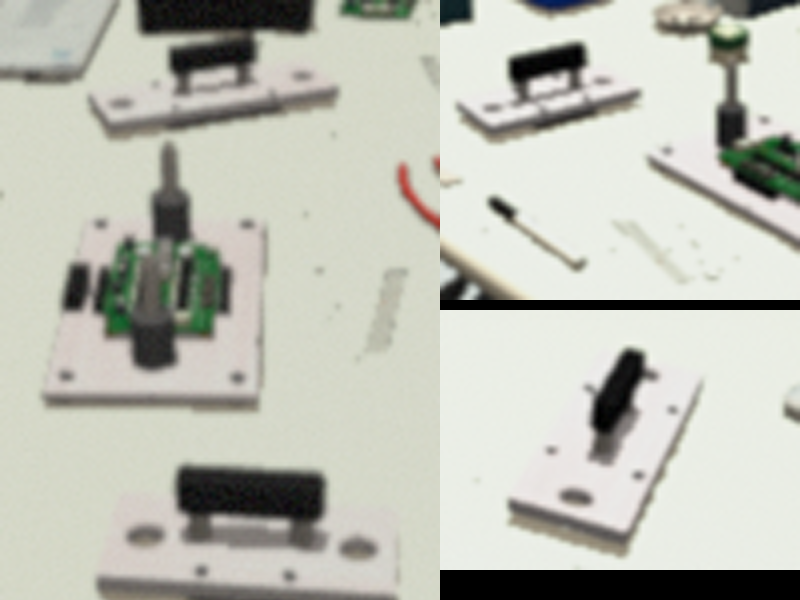

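```bash
python3 - <<'E'
import pickle,numpy as np
from h import *
c=pickle.load(open("d0.pkl","rb"))["side"]
f=lambda x,y,z:ray(c,(205+x/4-.4,145+y/4-.4),z)
def pair(n,a,b,z):
    A,B=f(*a,z),f(*b,z);print(n,A.round(1),B.round(1),((A+B)/2).round(1),np.linalg.norm(A-B).round(1),np.degrees(np.arctan2(*(B-A)[1::-1])).round(1))
pair("far",(121,103),(302,75),18);pair("near",(146,535),(358,547),18)
pair("farhandle",(170,55),(256,48),60);pair("nearhandle",(180,485),(324,490),60)
pair("pintips",(169,143),(155,243),90)
pair("collartops",(170,197),(154,320),48)
for p in [(45,392),(258,400),(265,225),(90,222)]:print(f(*p,14).round(1))
s=pickle.load(open("d0.pkl","rb"))["scene"]
print(ray(s,(180+(730-440)/4,155+60/4),90))
E
```

```text
far [ 573.2 -310.    18. ] [ 422.  -365.8   18. ] [ 497.6 -337.9   18. ] 161.2 -159.7
near [525.1 258.2  18. ] [416.2 268.9  18. ] [470.6 263.5  18. ] 109.5 174.4
farhandle [ 531.5 -309.6   60. ] [ 461.5 -322.7   60. ] [ 496.5 -316.2   60. ] 71.3 -169.4
nearhandle [505.9 272.3  60. ] [434.4 277.2  60. ] [470.2 274.8  60. ] 71.7 176.1
pintips [522.9 -72.2  90. ] [526.2  71.5  90. ] [ 5.245e+02 -3.000e-01  9.000e+01] 143.8 88.7
collartops [523.6 -74.6  48. ] [527.3  91.   48. ] [525.4   8.2  48. ] 165.6 88.7
[592.5 116.6  14. ]
[465.5 126.9  14. ]
[457.9 -96.7  14. ]
[ 582.9 -104.1   14. ]
[527.15334046  77.83437631  90.        ]
```

The far plate is the long one: its holes are about 160 mm apart and its centre is near (498,-338). I'll move above it, turning as I go.

>>> drive_tool(increments=[{"translation":[-0.029,-0.035,0],"turn":7},{"translation":[-0.058,-0.07,0],"turn":14},{"translation":[-0.087,-0.105,0],"turn":21},{"translation":[-0.117,-0.14,0],"turn":28},{"translation":[-0.146,-0.175,0],"turn":35}], jaw=1)

```text
time_s: 0.65
position: [263.9, 302.1, 222.1]
ee_rot: [0.0, 0.461, 0.887, -0.0]
force: [1.0, 0.2, -0.5]
gripper_width: 94.2
grip_force: 0.0
```

>>> drive_tool(increments=[{"translation":[-0.044,-0.012,0],"turn":7},{"translation":[-0.088,-0.024,0],"turn":14},{"translation":[-0.132,-0.036,0],"turn":21},{"translation":[-0.176,-0.048,0],"turn":28},{"translation":[-0.22,-0.06,0],"turn":35}])

```text
time_s: 1.15
position: [342.0, 87.9, 222.4]
ee_rot: [0.0, 0.707, 0.707, 0.0]
force: [1.0, 0.2, 0.0]
gripper_width: 93.9
grip_force: 0.0
```

>>> drive_tool(increments=[{"translation":[-0.043,0.015,0],"turn":7},{"translation":[-0.086,0.031,0],"turn":14},{"translation":[-0.129,0.046,0],"turn":21},{"translation":[-0.172,0.062,0],"turn":28},{"translation":[-0.215,0.077,0],"turn":35}])

```text
time_s: 1.65
position: [420.3, -126.9, 222.3]
ee_rot: [-0.0, 0.887, 0.462, 0.0]
force: [0.8, 1.0, 0.1]
gripper_width: 93.9
grip_force: 0.0
```

>>> drive_tool(increments=[{"translation":[-0.026,0.037,0],"turn":7},{"translation":[-0.052,0.074,0],"turn":14},{"translation":[-0.079,0.112,0],"turn":21},{"translation":[-0.105,0.149,0],"turn":28},{"translation":[-0.131,0.186,0],"turn":35}])

```text
time_s: 2.15
position: [498.7, -340.3, 221.8]
ee_rot: [-0.0, 0.985, 0.174, -0.0]
force: [0.9, -0.4, 0.2]
gripper_width: 94.1
grip_force: 0.0
```

```bash
python3 - <<'E'
from cell import arm, imaging
import cv2,numpy as np,pickle
c=imaging.read_camera("wrist");pickle.dump(c,open("d1.pkl","wb"))
cv2.imwrite("pics/w1.png",c["pixels"][...,::-1])
print(arm.read_state()["position"],arm.read_state()["ee_rot"])
E
```

```text
[ 499.74186354 -346.75310791  218.90356057] [ 0.00125172  0.98551626  0.16957269 -0.00111069]
```

View pics/w1.png

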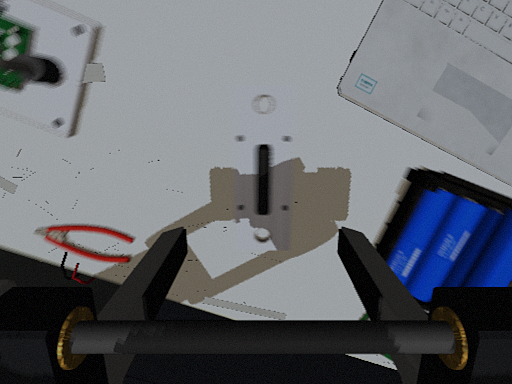

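The wrist picture shows the long plate straight ahead: its holes at (263,104) and (261,235), and the bar from (264,145) to (264,214). I'll measure it again now that the arm has settled.

```bash
cat >> h.py <<'E'
def to_tool(s,dw):
    from scipy.spatial.transform import Rotation as Ro
    q=s["ee_rot"];return Ro.from_quat([q[1],q[2],q[3],q[0]]).inv().apply(dw)
def yaw_y(s):
    from scipy.spatial.transform import Rotation as Ro
    q=s["ee_rot"];y=Ro.from_quat([q[1],q[2],q[3],q[0]]).apply([0,1,0]);return np.degrees(np.arctan2(y[1],y[0]))
E
python3 - <<'E'
from cell import arm, imaging
from h import *
import cv2
c=imaging.read_camera("wrist");s=arm.read_state()
g=cv2.cvtColor(c["pixels"],cv2.COLOR_RGB2GRAY)
m=(g<50).astype(np.uint8);n,l,st,ce=cv2.connectedComponentsWithStats(m)
for i in range(1,n):
    x,y,w,h,a=st[i]
    if a>200 and y<250 and 200<ce[i][0]<330:
        r=cv2.minAreaRect(np.argwhere(l==i)[:,::-1].astype(np.float32));b=cv2.boxPoints(r)
        print(st[i],r); P=np.array([ray(c,p,60) for p in b]);print(P.round(1).tolist(),P.mean(0).round(1))
H=[]
for u,v in [(263,104),(261,235)]:
    # hole: darker rim; report threshold region around
    w=g[v-16:v+17,u-18:u+19];H.append(ray(c,(u,v),18));print(w[::3,::3])
H=np.array(H);print(H.round(1),H.mean(0).round(1),np.linalg.norm(H[0]-H[1]),np.degrees(np.arctan2(*(H[0]-H[1])[1::-1])))
print(s["position"],yaw_y(s),s["dq"].round(4))
E
```

```text
[ 246  144   15   71 1027] ((253.0, 179.0), (70.0, 14.0), 90.0)
[[534.9, -319.1, 60.0], [539.6, -332.5, 60.0], [468.2, -357.6, 60.0], [463.2, -343.3, 60.0]] [ 501.5 -338.1   60. ]
[    0   165   512   219 56901] ((255.5, 274.0), (218.0, 511.0), 90.0)
[[429.6, -86.1, 60.0], [606.0, -585.5, 60.0], [356.2, -743.5, 60.0], [136.6, -117.3, 60.0]] [ 382.1 -383.1   60. ]
[[160 164 160 161 159 162 160 163 160 163 163 162 162]
 [162 165 163 166 162 161 162 163 160 160 163 163 162]
 [167 130  93 108  89 162 166 163 159 159 158 165 163]
 [124 107 165 162 165 111 164 163 163 162 161 161 162]
 [ 94 166 163 162 165 153 151 161 161 158 164 161 160]
 [116 162 162 161 163 161 151 163 162 162 162 162 162]
 [104 160 163 164 160 148 166 160 163 164 164 162 159]
 [154 125 166 164 160 127 162 162 164 160 161 160 158]
 [162 161 124 138 161 161 165 166 161 160 161 160 163]
 [162 161 162 155 163 162 163 159 162 164 162 162 164]
 [164 164 159 162 163 158 160 166 163 164 163 163 162]]
[[169 169  97  89  94  97  92  92  95  94  95  91  94]
 [163 164  84  92  96  98  97  93  92  96  96  94  95]
 [159 165 157  91  90  96  95  92  94  95  99  95  95]
 [162 160 159 133 147 139 174  85  91  94  99  95  97]
 [161 167 148 161 166 161 152 142  90  95  99  92  98]
 [163 154  92 163 159 164 133 159 139  93  94  96  94]
 [161 153  31  95 112  94  40 159 157  88  96  94  95]
 [165 166 130  33  25  34 126 161 162 158  94  89  91]
 [162 162 165 156 146 160 162 162 159 163 100  93  99]
 [164 165 161 160 162 164 160 164 160 160 162  91  96]
 [163 159 161 161 162 164 165 164 165 160 162 141  92]]
[[ 577.2 -322.6   18. ]
 [ 427.6 -373.1   18. ]] [ 502.4 -347.9   18. ] 157.8573537330005 18.628686301494632
[ 498.57128712 -343.00275882  218.75651467] -70.04303581968175 [ 0.049  -0.0801  0.0695  0.0404  0.0569 -0.0525]
```

>>> drive_tool(increments=[{"translation":[0.0045,-0.0037,0.03],"turn":0.5},{"translation":[0.0045,-0.0037,0.06],"turn":0.5},{"translation":[0.0045,-0.0037,0.09],"turn":0.5},{"translation":[0.0045,-0.0037,0.11],"turn":0.5},{"translation":[0.0045,-0.0037,0.12],"turn":0.5}])

```text
time_s: 2.75
position: [500.1, -331.6, 99.7]
ee_rot: [-0.002, 0.985, 0.173, -0.002]
force: [0.0, -0.1, 0.5]
gripper_width: 93.8
grip_force: 0.0
```

```bash
python3 - <<'E'
from cell import arm, imaging
from h import *
import cv2
for k in range(3):
    c=imaging.read_camera("wrist");s=arm.read_state()
    g=cv2.cvtColor(c["pixels"],cv2.COLOR_RGB2GRAY)
    m=(g<50).astype(np.uint8);n,l,st,ce=cv2.connectedComponentsWithStats(m)
    for i in range(1,n):
        x,y,w,h,a=st[i]
        if a>500 and 150<ce[i][0]<350:
            r=cv2.minAreaRect(np.argwhere(l==i)[:,::-1].astype(np.float32));P=np.array([ray(c,p,60) for p in cv2.boxPoints(r)]);print(st[i],r,P.round(1).tolist(),P.mean(0).round(1))
    print(s["time_s"],s["position"],yaw_y(s),s["force"])
cv2.imwrite("pics/w2.png",c["pixels"][...,::-1])
E
```

```text
[ 259  172   24  106 2300] ((270.5, 224.5), (105.0, 23.0), 90.0) [[537.3, -317.4, 60.0], [542.4, -331.6, 60.0], [469.7, -359.4, 60.0], [463.9, -343.7, 60.0]] [ 503.3 -338.    60. ]
[    0   199   512   185 41848] ((255.5, 291.0), (184.0, 511.0), 90.0) [[460.3, -159.4, 60.0], [577.4, -482.4, 60.0], [442.1, -568.9, 60.0], [298.9, -177.5, 60.0]] [ 444.7 -347.1   60. ]
2.8 [ 499.86480663 -331.52661452   98.98318911] -70.13066720464315 [-0.54692631 -0.08083313 -0.60042959]
[ 259  172   24  107 2335] ((270.5, 225.0), (106.0, 23.0), 90.0) [[537.3, -317.4, 60.0], [542.4, -331.5, 60.0], [469.0, -359.4, 60.0], [463.3, -343.8, 60.0]] [ 503. -338.   60.]
[    0   199   512   185 41697] ((255.5, 291.0), (184.0, 511.0), 90.0) [[460.5, -159.8, 60.0], [577.2, -481.7, 60.0], [442.4, -567.8, 60.0], [299.3, -177.7, 60.0]] [ 444.8 -346.7   60. ]
2.85 [ 500.49594099 -332.13848302  100.76251761] -70.14044527722469 [ 0.37465759 -0.40183276 -0.49470859]
[ 258  172   24  106 2286] ((268.9140930175781, 224.4986572265625), (22.965946197509766, 105.14341735839844), 0.8951737284660339) [[463.3, -342.8, 60.0], [537.6, -317.6, 60.0], [542.5, -331.9, 60.0], [468.7, -358.7, 60.0]] [ 503.  -337.8   60. ]
[    0   199   512   185 41892] ((255.5, 291.0), (184.0, 511.0), 90.0) [[460.3, -159.4, 60.0], [577.8, -484.2, 60.0], [441.6, -571.1, 60.0], [298.3, -177.5, 60.0]] [ 444.5 -348.1   60. ]
2.9 [ 501.32302943 -332.92059817  102.50213098] -70.15446022689689 [ 0.31351808 -1.14867361 -0.35143477]
```

View pics/w2.png

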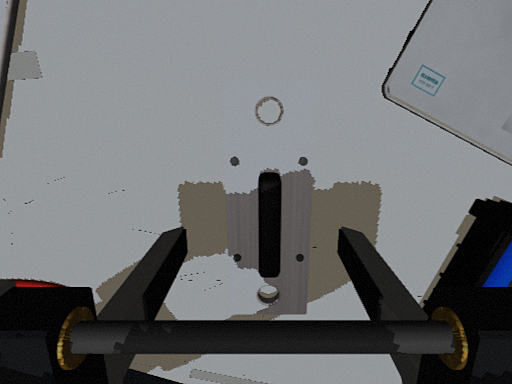

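The wrist picture shows the bar between the fingers, at columns 258–282 against a finger midline near 262. The offset shrinks as the arm settles, so I'll go down and grasp.

>>> drive_tool(increments=[{"translation":[0.001,0,0.012],"turn":0},{"translation":[0.001,0,0.026],"turn":0},{"translation":[0.001,0,0.04],"turn":0},{"translation":[0.001,0,0.051],"turn":0},{"translation":[0.001,0,0.056],"turn":0}])

```text
time_s: 3.4
position: [501.4, -332.4, 44.1]
ee_rot: [-0.001, 0.985, 0.172, -0.001]
force: [0.4, -0.8, -0.4]
gripper_width: 93.8
grip_force: 0.0
```

>>> drive_tool(increments=[{"translation":[0,0,0],"turn":0},{"translation":[0,0,0],"turn":0},{"translation":[0,0,0],"turn":0},{"translation":[0,0,0],"turn":0},{"translation":[0,0,0],"turn":0}])

```text
time_s: 3.9
position: [502.7, -333.4, 47.0]
ee_rot: [0.0, 0.985, 0.172, 0.0]
force: [-0.8, 0.4, -0.3]
gripper_width: 93.9
grip_force: 0.0
```

```bash
python3 - <<'E'
from cell import arm, imaging
from h import *
import cv2
for k in range(2):
    c=imaging.read_camera("wrist");s=arm.read_state()
    g=cv2.cvtColor(c["pixels"],cv2.COLOR_RGB2GRAY)
    m=(g<50).astype(np.uint8)
    v=270;u=np.where(m[200:260,225:320].any(0))[0]+225
    row=[np.where(m[r,225:320])[0]+225 for r in (190,200,210,220,230,240)]
    print([(r.min(),r.max()) if len(r) else None for r in row])
    # inner finger edges at some row
    print([np.where(np.diff(m[r].astype(int)))[0].tolist() for r in (220,240,260)])
    e=[ray(c,((r.min()+r.max()+1)/2,v),60) for r,v in zip(row,(190,200,210,220,230,240)) if len(r)]
    print(np.round(e,1).tolist())
    print(s["time_s"],s["position"],[to_tool(s,p-s["position"]).round(1).tolist() for p in e],yaw_y(s))
E
```

```text
[None, (np.int64(254), np.int64(279)), (np.int64(253), np.int64(282)), (np.int64(253), np.int64(282)), (np.int64(253), np.int64(282)), (np.int64(253), np.int64(282))]
[[252, 282], [156, 186, 252, 282, 337, 367], [100, 101, 140, 183, 252, 281, 340, 383, 509]]
[[539.1, -324.5, 60.0], [534.3, -326.8, 60.0], [529.3, -328.6, 60.0], [524.1, -330.5, 60.0], [518.9, -332.4, 60.0]]
3.95 [ 502.61621681 -333.30860697   46.91135156] [[37.3, 4.1, -13.1], [32.0, 4.6, -13.1], [26.7, 4.6, -13.1], [21.2, 4.7, -13.1], [15.6, 4.7, -13.1]] -70.19371734920936
[None, (np.int64(255), np.int64(279)), (np.int64(253), np.int64(282)), (np.int64(253), np.int64(282)), (np.int64(253), np.int64(282)), (np.int64(253), np.int64(282))]
[[252, 282], [156, 186, 252, 282, 337, 367], [100, 101, 140, 183, 252, 282, 340, 383, 509]]
[[539.1, -324.7, 60.0], [534.3, -326.7, 60.0], [529.3, -328.5, 60.0], [524.1, -330.4, 60.0], [518.9, -332.3, 60.0]]
4.0 [ 502.54469625 -333.27215845   46.81435233] [[37.4, 4.3, -13.2], [32.1, 4.6, -13.2], [26.7, 4.6, -13.2], [21.3, 4.6, -13.2], [15.7, 4.6, -13.2]] -70.20058840460474
```

>>> drive_tool(increments=[{"translation":[0,0.0015,0],"turn":0},{"translation":[0,0.003,0],"turn":0},{"translation":[0,0.003,0],"turn":0},{"translation":[0,0.003,0],"turn":0},{"translation":[0,0.003,0],"turn":0}])

```text
time_s: 4.5
position: [503.4, -336.0, 46.4]
ee_rot: [-0.0, 0.985, 0.172, -0.0]
force: [1.0, -0.0, 0.6]
gripper_width: 94.1
grip_force: 0.0
```

>>> drive_tool(increments=[{"translation":[0,0,0],"turn":0},{"translation":[0,0,0],"turn":0},{"translation":[0,0,0],"turn":0},{"translation":[0,0,0],"turn":0},{"translation":[0,0,0],"turn":0}], jaw=-1)

```text
time_s: 5.0
position: [503.4, -336.0, 46.4]
ee_rot: [-0.0, 0.985, 0.172, 0.0]
force: [-0.3, -0.3, -0.2]
gripper_width: 57.5
grip_force: 0.0
```

>>> drive_tool(increments=[{"translation":[0,0,0],"turn":0},{"translation":[0,0,0],"turn":0},{"translation":[0,0,0],"turn":0},{"translation":[0,0,0],"turn":0},{"translation":[0,0,0],"turn":0}])

```text
time_s: 5.5
position: [503.4, -336.0, 46.4]
ee_rot: [-0.0, 0.985, 0.172, -0.0]
force: [-1.3, -0.6, -0.5]
gripper_width: 17.4
grip_force: 0.0
```

>>> drive_tool(increments=[{"translation":[0,0,0],"turn":0},{"translation":[0,0,0],"turn":0},{"translation":[0,0,0],"turn":0},{"translation":[0,0,0],"turn":0},{"translation":[0,0,0],"turn":0}])

```text
time_s: 6.0
position: [503.4, -336.0, 46.4]
ee_rot: [0.0, 0.985, 0.172, 0.0]
force: [1.0, -0.0, -1.0]
gripper_width: 15.8
grip_force: 30.0
```

>>> drive_tool(increments=[{"translation":[0,0,-0.004],"turn":0},{"translation":[0,0,-0.015],"turn":0},{"translation":[0,0,-0.035],"turn":0},{"translation":[0,0,-0.06],"turn":0},{"translation":[0,0,-0.085],"turn":0}])

```text
time_s: 6.5
position: [503.0, -335.6, 132.2]
ee_rot: [-0.001, 0.985, 0.172, -0.0]
force: [0.7, -0.6, -3.2]
gripper_width: 15.9
grip_force: 30.0
```

>>> drive_tool(increments=[{"translation":[0,0,-0.022],"turn":0},{"translation":[0,0,-0.04],"turn":0},{"translation":[0,0,-0.052],"turn":0},{"translation":[0,0,-0.055],"turn":0},{"translation":[0,0,-0.055],"turn":0}])

```text
time_s: 7.0
position: [503.4, -335.9, 186.6]
ee_rot: [0.0, 0.985, 0.172, 0.0]
force: [0.4, -0.2, -3.6]
gripper_width: 15.5
grip_force: 30.0
```

```bash
python3 - <<'E'
from cell import arm, imaging
from h import *
import cv2,pickle
D={}
for n in ("wrist","side","scene"):
    D[n]=imaging.read_camera(n)
s=arm.read_state();D["s"]=s;pickle.dump(D,open("d2.pkl","wb"))
print(s["position"],yaw_y(s),s["force"],s["wrist_torque"],s["gripper_width"],s["grip_force"])
b=D["side"]["pixels"][165:285,195:315,::-1]
can=np.zeros((384+0,512+288,3),np.uint8);can[:,:512]=D["wrist"]["pixels"][...,::-1];can[:288,512:]=cv2.resize(b,(288,288),interpolation=cv2.INTER_CUBIC)
cv2.imwrite("pics/lift.png",can)
E
```

```text
[ 502.80012976 -335.5074112   184.74698472] -70.19806889061437 [ 0.39631418 -0.42707333 -3.59566547] [ 0.01929148  0.13685885 -0.02955574] 15.812527455973003 29.99843269586563
```

View pics/lift.png

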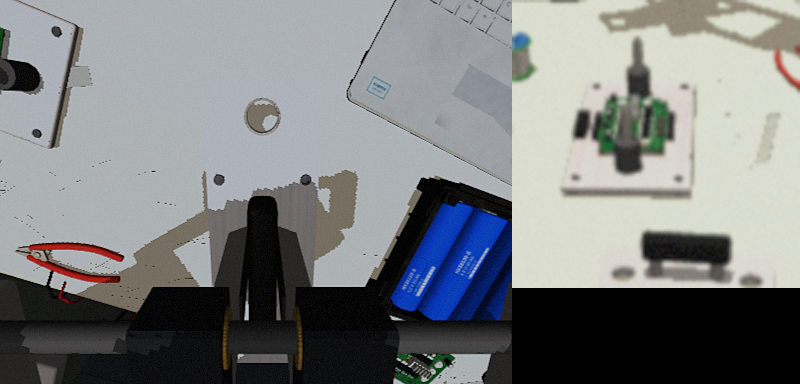

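The plate is lifted level, with about 30 N of grip. The far hole is at (263,116) in the wrist view and the fixture is at upper left. Next I'll turn and go beside the fixture so the wrist camera sees both pins.

>>> drive_tool(increments=[{"translation":[0,-0.015,0],"turn":-3.5},{"translation":[0,-0.045,0],"turn":-11},{"translation":[-0.001,-0.08,0],"turn":-19},{"translation":[-0.001,-0.117,0],"turn":-27},{"translation":[-0.002,-0.153,0],"turn":-35}])

```text
time_s: 7.65
position: [448.6, -191.1, 185.1]
ee_rot: [-0.001, 0.887, 0.463, -0.0]
force: [-0.4, 0.1, -2.9]
gripper_width: 15.9
grip_force: 30.0
```

>>> drive_tool(increments=[{"translation":[0.02,-0.03,0],"turn":-8},{"translation":[0.042,-0.064,0],"turn":-16},{"translation":[0.062,-0.094,0],"turn":-24},{"translation":[0.077,-0.115,0],"turn":-30},{"translation":[0.085,-0.127,0],"turn":-34}])

```text
time_s: 8.15
position: [393.5, -48.1, 185.6]
ee_rot: [-0.001, 0.713, 0.702, -0.0]
force: [0.8, 0.0, -4.2]
gripper_width: 15.4
grip_force: 30.0
```

>>> drive_tool(increments=[{"translation":[0,0,0],"turn":0},{"translation":[0,0,0],"turn":0},{"translation":[0,0,0],"turn":0},{"translation":[0,0,0],"turn":0},{"translation":[0,0,0],"turn":0}])

```text
time_s: 8.65
position: [395.1, -50.7, 186.3]
ee_rot: [-0.0, 0.715, 0.699, -0.0]
force: [-0.1, 0.1, -2.7]
gripper_width: 15.7
grip_force: 30.0
```

```bash
python3 - <<'E'
from cell import arm, imaging
from h import *
import cv2,pickle
D={"wrist":imaging.read_camera("wrist")}
s=arm.read_state();D["s"]=s;pickle.dump(D,open("d3.pkl","wb"))
print(s["position"],yaw_y(s),s["force"],s["wrist_torque"],s["gripper_width"])
cv2.imwrite("pics/w3.png",cv2.resize(D["wrist"]["pixels"][...,::-1],(800,600),interpolation=cv2.INTER_CUBIC))
E
```

```text
[395.05255733 -50.56495683 186.33370194] -1.2694255825585374 [-0.49161831  1.03349753 -3.27846043] [0.00365382 0.07721573 0.03905934] 15.92623703172288
```

View pics/w3.png

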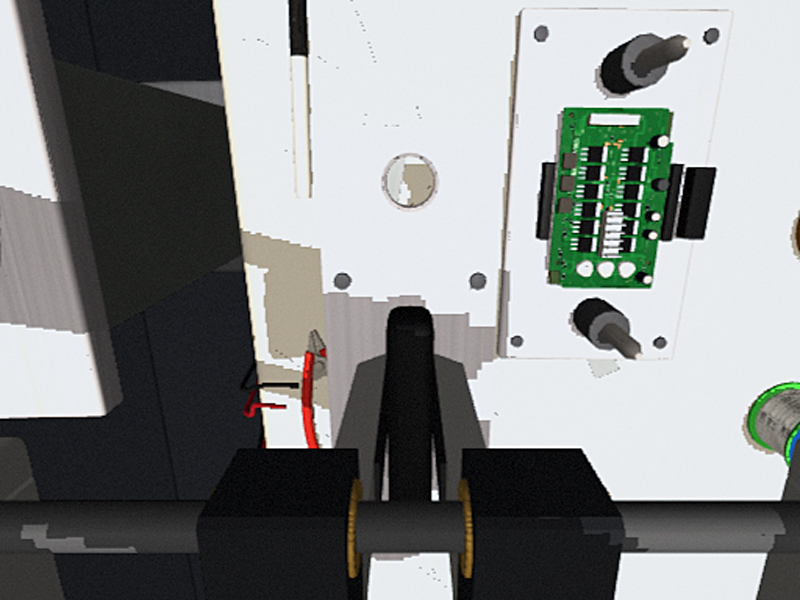

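The wrist picture (enlarged) shows pin tips at (684,43) and (638,355), base screws at (541,34), (711,36), (516,341) and (659,342), and the held plate's hole at (410,181).

```bash
python3 - <<'E'
from h import *
import pickle
D=pickle.load(open("d3.pkl","rb"));c=D["wrist"];s=D["s"]
f=lambda u,v,z:ray(c,((u+.5)/1.5625-.5,(v+.5)/1.5625-.5),z)
A,B=f(684,43,90),f(638,355,90);print(A.round(1),B.round(1),(A+B)/2,np.linalg.norm(A-B),np.degrees(np.arctan2(*(A-B)[1::-1])))
S=np.array([f(u,v,14) for u,v in [(541,34),(711,36),(516,341),(659,342)]]);print(S.round(1),S.mean(0))
C=np.array([f(u,v,14) for u,v in [(522,10),(732,12),(500,355),(672,358)]]);print(C.round(1),C.mean(0))
print(np.degrees(np.arctan2(*(S[0]-S[2])[1::-1])),np.degrees(np.arctan2(*(S[1]-S[3])[1::-1])))
zt=s["position"][2]-28.4
H=f(410,181,zt);print("hole",H,to_tool(s,H-s["position"]))
# plate edges/small screws
P=np.array([f(343,281,zt),f(478,281,zt)]);print([to_tool(s,p-s["position"]).round(1) for p in P],)
M=(A+B)/2;print("move",to_tool(s,M-s["position"]), "hole->pinA",to_tool(s,A-H))
E
```

```text
[529.9  80.8  90. ] [525.5 -78.3  90. ] [527.71560194   1.24257349  90.        ] 159.20483038241764 88.40518432073118
[[ 480.6  102.4   14. ]
 [ 584.5   98.9   14. ]
 [ 473.   -97.6   14. ]
 [ 577.  -100.8   14. ]] [528.75604912   0.72052281  14.        ]
[[ 468.4  115.6   14. ]
 [ 595.2  111.6   14. ]
 [ 461.7 -108.3   14. ]
 [ 588.  -113.6   14. ]] [528.33644921   1.35623211  14.        ]
87.83313288500794 87.83102062240205
hole [398.64216018  23.19997419 157.93370194] [73.82305534  1.96439862 28.4078851 ]
[array([ 35.1, -24.8,  28.4]), array([35.1, 29.1, 28.4])]
move [ 54.72264025 131.51616551  96.29442654] hole->pinA [ 60.50071589 130.00383679  67.89561971]
```

>>> drive_tool(increments=[{"translation":[0.007,0.015,0],"turn":0.1},{"translation":[0.022,0.047,0],"turn":0.3},{"translation":[0.039,0.084,0],"turn":0.5},{"translation":[0.053,0.114,0],"turn":0.6},{"translation":[0.06,0.129,0],"turn":0.6}])

```text
time_s: 9.2
position: [527.4, 8.1, 185.8]
ee_rot: [-0.0, 0.718, 0.696, 0.0]
force: [-0.5, 0.2, -3.2]
gripper_width: 16.0
grip_force: 30.0
```

>>> drive_tool(increments=[{"translation":[0,0,0.01],"turn":0},{"translation":[0,0,0.022],"turn":0},{"translation":[0,0,0.032],"turn":0},{"translation":[0,0,0.035],"turn":0},{"translation":[0,0,0.035],"turn":0}])

```text
time_s: 9.7
position: [523.9, 6.9, 150.4]
ee_rot: [-0.001, 0.718, 0.696, -0.001]
force: [-0.0, -0.4, -3.0]
gripper_width: 16.2
grip_force: 30.0
```

>>> drive_tool(increments=[{"translation":[0,0,0],"turn":0},{"translation":[0,0,0],"turn":0},{"translation":[0,0,0],"turn":0},{"translation":[0,0,0],"turn":0},{"translation":[0,0,0],"turn":0}])

```text
time_s: 10.2
position: [525.3, 7.2, 151.8]
ee_rot: [0.0, 0.718, 0.696, 0.0]
force: [0.8, 0.0, -3.6]
gripper_width: 15.6
grip_force: 30.0
```

```bash
python3 - <<'E'
from cell import arm, imaging
from h import *
import cv2,pickle
D={n:imaging.read_camera(n) for n in ("wrist","side","scene")}
s=arm.read_state();D["s"]=s;pickle.dump(D,open("d4.pkl","wb"))
print(s["position"],yaw_y(s),s["force"],s["wrist_torque"],s["gripper_width"])
can=np.zeros((600,800,3),np.uint8)
def put(n,x,y,w,h,k,X,Y):
    a=cv2.resize(D[n]["pixels"][y:y+h,x:x+w,::-1],(w*k,h*k),interpolation=cv2.INTER_CUBIC);can[Y:Y+h*k,X:X+w*k]=a
put("wrist",200,60,133,100,3,0,0)
put("scene",220,140,100,75,4,400,0)
put("side",205,150,100,75,4,0,300)
cv2.imwrite("pics/c4.png",can)
E
```

```text
[525.17305958   7.27379197 151.49977531] -1.7938654092241415 [ 0.97524528 -0.82463981 -3.58388469] [-4.59876885e-02  5.72032482e-05 -5.71969551e-04] 15.901792260179109
```

View pics/c4.png

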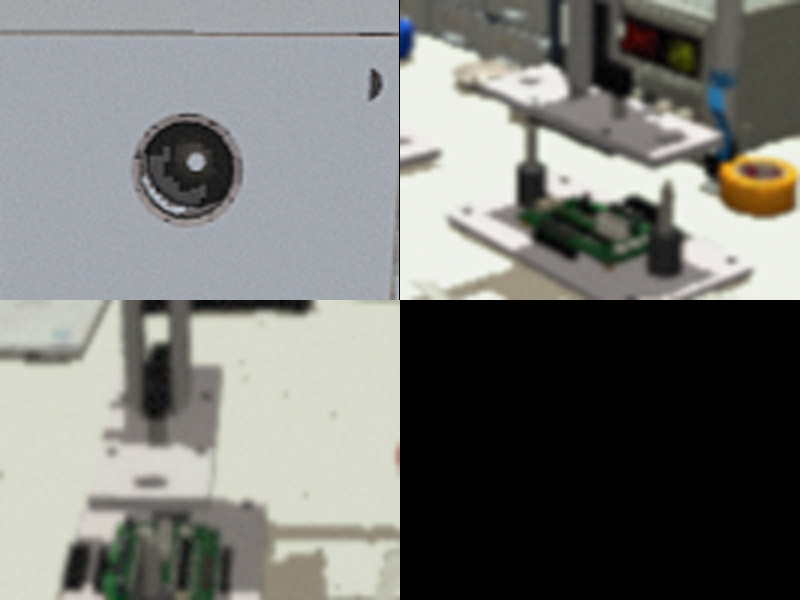

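The wrist crop shows the pin tip at (196,161) inside the plate's hole, which is centred at (188,170). The scene crop shows the plate level above the pins.

```bash
python3 - <<'E'
from h import *
import pickle
D=pickle.load(open("d4.pkl","rb"));c=D["wrist"];s=D["s"]
f=lambda u,v,z:ray(c,(200+(u+.5)/3-.5,60+(v+.5)/3-.5),z)
H=f(188,170,s["position"][2]-28.4);T=f(196,161,90)
print(H,T,to_tool(s,T-H))
# other pin: side view of scene cam: -y pin tip
sc=D["scene"];
g=lambda u,v,z:ray(sc,(220+(u-400+.5)/4-.5,140+(v+.5)/4-.5),z)
print("near pin tip",g(667,182,90))
for n,p in (("-",[527.7-80*np.cos(np.radians(88.1)),1.2-80*np.sin(np.radians(88.1)),90]),):
    q=proj(sc,p);print("pred tip crop",(q-[220,140])*4+[400,0])
# far-side plate corners in scene crop (lower face z=plate-... ) : nearest corner upper face
z=s["position"][2]-28.4
for u,v in [(722,132),(650,157),(465,88),(553,128)]:print(g(u,v,z),to_tool(s,g(u,v,z)-s["position"]))
E
```

```text
[529.56754415  80.71335157 123.09977531] [531.47865426  81.18072645  90.        ] [ 0.52414063  1.89333179 33.0999468 ]
near pin tip [521.92703241 -79.83734244  90.        ]
pred tip crop [667.39921262 178.95495104]
[563.38608408 -94.10423634 123.09977531] [-100.13456215   41.36591144   28.39420185]
[488.85543009 -93.38887514 123.09977531] [-101.75263954  -33.15060971   28.38908564]
[479.144648   103.04276398 123.09977531] [ 94.27874747 -49.00567822  28.40478745]
[474.23029395  -7.00915021 123.09977531] [-15.87306949 -50.472587    28.39527132]
```

>>> drive_tool(increments=[{"translation":[0.0005,0.0019,0],"turn":0},{"translation":[0.0005,0.0019,0],"turn":0},{"translation":[0.0005,0.0019,0.006],"turn":0},{"translation":[0.0005,0.0019,0.013],"turn":0},{"translation":[0.0005,0.0019,0.018],"turn":0}])

```text
time_s: 10.85
position: [526.5, 7.7, 132.2]
ee_rot: [-0.001, 0.718, 0.696, -0.0]
force: [-0.1, 0.0, -4.2]
gripper_width: 15.9
grip_force: 30.0
```

>>> drive_tool(increments=[{"translation":[0,0,0.004],"turn":0},{"translation":[0,0,0.008],"turn":0},{"translation":[0,0,0.01],"turn":0},{"translation":[0,0,0.01],"turn":0},{"translation":[0,0,0.01],"turn":0}])

```text
time_s: 11.35
position: [527.2, 7.7, 123.6]
ee_rot: [0.0, 0.718, 0.696, 0.0]
force: [-0.1, -0.3, -4.0]
gripper_width: 15.7
grip_force: 30.0
```

```bash
python3 - <<'E'
from cell import arm, imaging
from h import *
import cv2,pickle
D={n:imaging.read_camera(n) for n in ("wrist","side","scene")}
s=arm.read_state();D["s"]=s;pickle.dump(D,open("d5.pkl","wb"))
print(s["position"],yaw_y(s),s["force"],s["wrist_torque"],s["gripper_width"])
can=np.zeros((600,800,3),np.uint8)
def put(n,x,y,w,h,k,X,Y):
    a=cv2.resize(D[n]["pixels"][y:y+h,x:x+w,::-1],(w*k,h*k),interpolation=cv2.INTER_CUBIC);can[Y:Y+h*k,X:X+w*k]=a
put("wrist",200,60,100,100,4,0,0)
put("scene",220,145,100,75,4,400,0)
put("side",205,170,100,50,4,0,400)
put("scene",270,170,50,37,8,400,302)
cv2.imwrite("pics/c5.png",can)
E
```

```text
[527.27001281   7.69256103 123.84571415] -1.7953064689498952 [ 0.48848892 -0.30183652 -4.02933872] [-0.03415572  0.06837752  0.06304691] 15.868814212896035
```

View pics/c5.png

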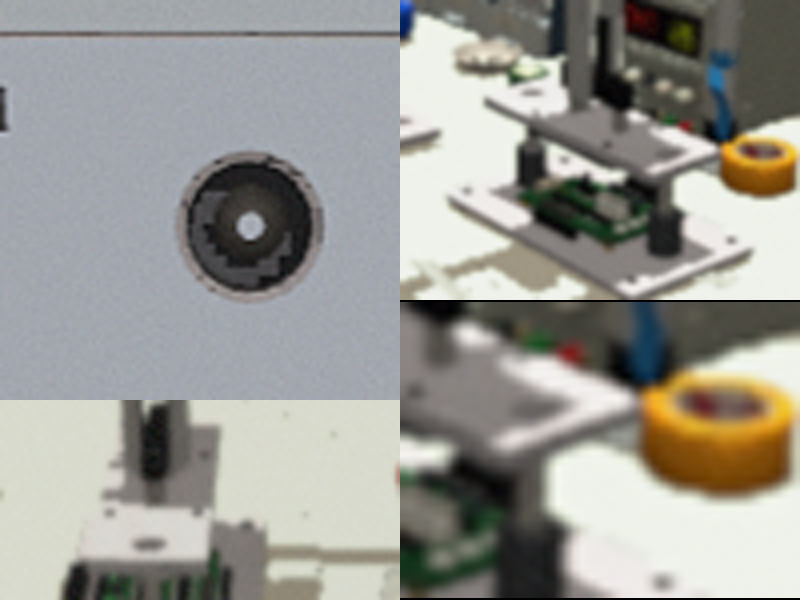

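The wrist crop shows the far pin's tip at (250,226), centred in its hole at (250,227). The force is still just the plate's weight, so I'll go on down slowly.

>>> drive_tool(increments=[{"translation":[0,0,0.002],"turn":0},{"translation":[0,0,0.004],"turn":0},{"translation":[0,0,0.006],"turn":0},{"translation":[0,0,0.008],"turn":0},{"translation":[0,0,0.01],"turn":0}])

```text
time_s: 12.0
position: [527.0, 7.7, 113.2]
ee_rot: [-0.0, 0.718, 0.696, -0.0]
force: [-0.5, 0.0, -4.0]
gripper_width: 15.7
grip_force: 30.0
```

>>> drive_tool(increments=[{"translation":[0,0,0.003],"turn":0},{"translation":[0,0,0.006],"turn":0},{"translation":[0,0,0.009],"turn":0},{"translation":[0,0,0.012],"turn":0},{"translation":[0,0,0.014],"turn":0}])

```text
time_s: 12.5
position: [526.9, 7.7, 99.0]
ee_rot: [-0.0, 0.718, 0.696, -0.0]
force: [-0.3, 0.5, -4.6]
gripper_width: 15.4
grip_force: 30.0
```

>>> drive_tool(increments=[{"translation":[0,0,0.002],"turn":0},{"translation":[0,0,0.004],"turn":0},{"translation":[0,0,0.006],"turn":0},{"translation":[0,0,0.007],"turn":0},{"translation":[0,0,0.008],"turn":0}])

```text
time_s: 13.0
position: [527.1, 7.7, 91.4]
ee_rot: [0.0, 0.718, 0.696, 0.0]
force: [0.5, 0.1, -3.8]
gripper_width: 15.8
grip_force: 30.0
```

Expected contact is at a TCP height of about 86.4 mm.

>>> drive_tool(increments=[{"translation":[0,0,0.001],"turn":0},{"translation":[0,0,0.002],"turn":0},{"translation":[0,0,0.003],"turn":0},{"translation":[0,0,0.0035],"turn":0},{"translation":[0,0,0.004],"turn":0}])

```text
time_s: 13.5
position: [527.1, 7.7, 87.4]
ee_rot: [-0.0, 0.718, 0.696, 0.0]
force: [0.2, 1.3, -3.5]
gripper_width: 15.9
grip_force: 30.0
```

>>> drive_tool(increments=[{"translation":[0,0,0.0003],"turn":0},{"translation":[0,0,0.0005],"turn":0},{"translation":[0,0,0.0007],"turn":0},{"translation":[0,0,0.001],"turn":0},{"translation":[0,0,0.001],"turn":0}])

```text
time_s: 14.0
position: [527.0, 7.7, 86.4]
ee_rot: [-0.0, 0.718, 0.696, 0.0]
force: [0.4, 0.6, -4.1]
gripper_width: 15.9
grip_force: 30.0
```

>>> drive_tool(increments=[{"translation":[0,0,0.0003],"turn":0},{"translation":[0,0,0.0006],"turn":0},{"translation":[0,0,0.0008],"turn":0},{"translation":[0,0,0.001],"turn":0},{"translation":[0,0,0.001],"turn":0}])

```text
time_s: 14.5
position: [527.1, 7.7, 86.4]
ee_rot: [0.0, 0.718, 0.696, 0.0]
force: [-3.5, 0.0, 4.1]
gripper_width: 15.9
grip_force: 30.0
```

>>> drive_tool(increments=[{"translation":[0,0,0.0002],"turn":0},{"translation":[0,0,0.0004],"turn":0},{"translation":[0,0,0.0005],"turn":0},{"translation":[0,0,0.0005],"turn":0},{"translation":[0,0,0.0005],"turn":0}])

```text
time_s: 15.0
position: [527.1, 7.7, 86.4]
ee_rot: [0.0, 0.718, 0.696, 0.0]
force: [-4.9, 0.1, 7.3]
gripper_width: 15.9
grip_force: 30.0
```

```bash
python3 - <<'E'
from cell import arm, imaging
from h import *
import cv2,pickle
D={n:imaging.read_camera(n) for n in ("wrist","side","scene")}
s=arm.read_state();D["s"]=s
print(s["position"],s["ee_rot"],s["force"],s["wrist_torque"],s["gripper_width"])
can=np.zeros((600,800,3),np.uint8)
def put(n,x,y,w,h,k,X,Y):
    a=cv2.resize(D[n]["pixels"][y:y+h,x:x+w,::-1],(w*k,h*k),interpolation=cv2.INTER_CUBIC);can[Y:Y+h*k,X:X+w*k]=a
put("wrist",160,60,200,150,2,0,0)
put("scene",220,145,100,75,4,400,0)
put("side",205,165,100,75,4,0,300)
put("scene",270,180,50,37,8,400,302)
cv2.imwrite("pics/c6.png",can)
E
```

```text
[527.14367886   7.71407912  86.38804139] [2.58252509e-04 7.18092012e-01 6.95948082e-01 2.51778372e-04] [-4.24419645  0.67525645  7.42981053] [0.03281064 0.94656206 0.02540284] 15.921402423635426
```

View pics/c6.png

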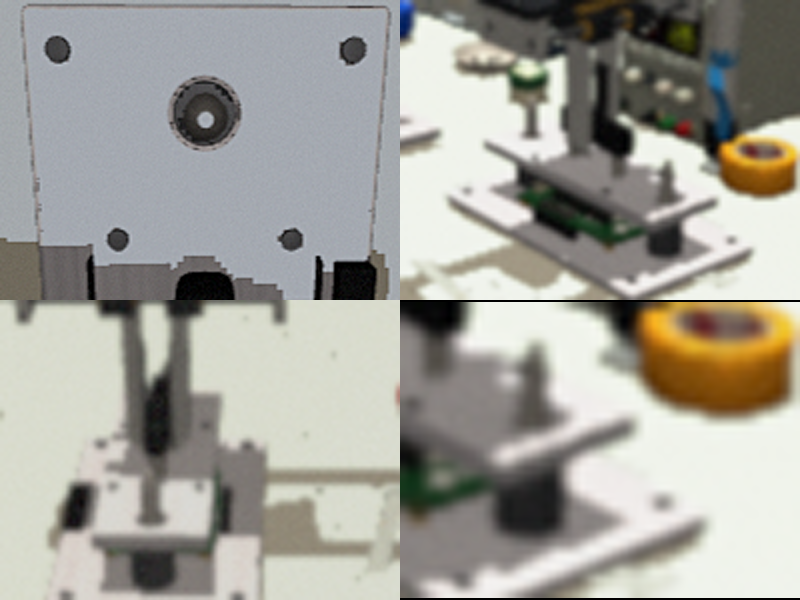

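Both pins come through their holes and the plate lies flat on both collars: the TCP is at 86.4 mm, as expected, with contact force. Now I'll let go and retreat upward.

>>> drive_tool(increments=[{"translation":[0,0,-0.0003],"turn":0},{"translation":[0,0,-0.0005],"turn":0},{"translation":[0,0,-0.0005],"turn":0},{"translation":[0,0,-0.0005],"turn":0},{"translation":[0,0,-0.0005],"turn":0}], jaw=0)

```text
time_s: 15.65
position: [527.1, 7.7, 85.2]
ee_rot: [-0.0, 0.718, 0.696, -0.0]
force: [0.1, -0.2, -0.3]
gripper_width: 46.6
grip_force: 0.0
```

>>> drive_tool(increments=[{"translation":[0,0,0],"turn":0},{"translation":[0,0,0],"turn":0},{"translation":[0,0,0],"turn":0},{"translation":[0,0,0],"turn":0},{"translation":[0,0,0],"turn":0}])

```text
time_s: 16.15
position: [527.0, 7.7, 85.5]
ee_rot: [-0.0, 0.718, 0.696, 0.0]
force: [-0.5, -0.2, -0.0]
gripper_width: 46.6
grip_force: 0.0
```

>>> drive_tool(increments=[{"translation":[0,0,-0.01],"turn":0},{"translation":[0,0,-0.03],"turn":0},{"translation":[0,0,-0.06],"turn":0},{"translation":[0,0,-0.09],"turn":0},{"translation":[0,0,-0.11],"turn":0}])

```text
time_s: 16.65
position: [527.9, 7.6, 199.0]
ee_rot: [0.002, 0.718, 0.696, 0.001]
force: [0.5, -0.6, -1.3]
gripper_width: 46.8
grip_force: 0.0
```

>>> drive_tool(increments=[{"translation":[0,0,0],"turn":0},{"translation":[0,0,0],"turn":0},{"translation":[0,0,0],"turn":0},{"translation":[0,0,0],"turn":0},{"translation":[0,0,0],"turn":0}])

```text
time_s: 17.15
position: [526.4, 7.7, 194.1]
ee_rot: [-0.001, 0.718, 0.696, -0.001]
force: [-0.6, 0.1, -0.0]
gripper_width: 46.7
grip_force: 0.0
```

```bash
python3 - <<'E'
from cell import arm, imaging
import cv2,numpy as np
D={n:imaging.read_camera(n) for n in ("wrist","side","scene")}
s=arm.read_state();print(s["position"],s["force"])
can=np.zeros((600,800,3),np.uint8)
def put(n,x,y,w,h,k,X,Y):
    a=cv2.resize(D[n]["pixels"][y:y+h,x:x+w,::-1],(w*k,h*k),interpolation=cv2.INTER_CUBIC);can[Y:Y+h*k,X:X+w*k]=a
put("wrist",112,10,400,300,1,0,0)
put("scene",220,145,100,75,4,400,0)
put("side",205,165,100,75,4,0,300)
put("scene",270,180,50,37,8,400,302)
cv2.imwrite("pics/c7.png",can)
E
```

```text
[526.82004248   7.71105805 194.87414647] [ 0.59590431  0.39739841 -1.28314331]
```

View pics/c7.png

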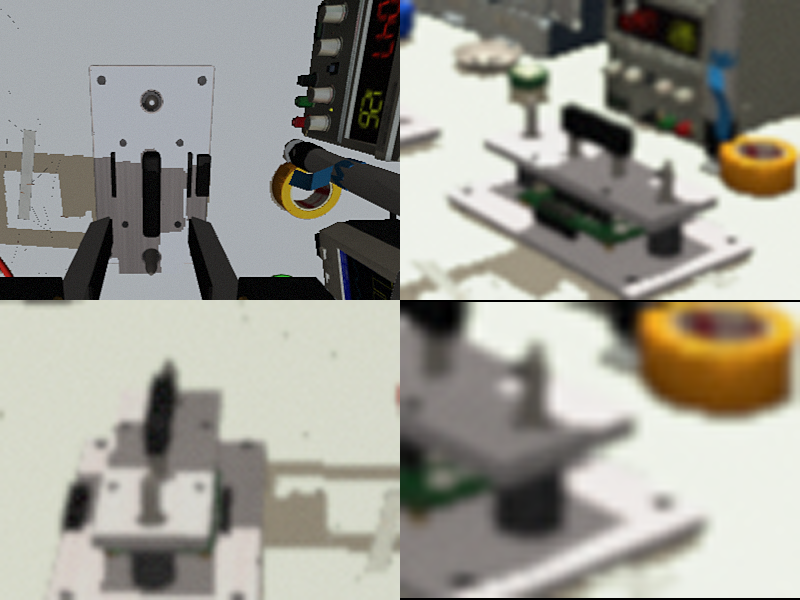

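The picture shows the plate level on both collars, with both pins through its holes and the gripper clear of it.

```bash
python3 -c "
from cell import arm
print(arm.finish_job())"
```

```text
the job is handed in; nothing more can be done
None
```

The long plate is seated flush on both pin collars and released, the short plate was not touched, and the job is handed in at about 17 s; no verdict was returned.

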